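# Gauge the sound electrode block in the bench caliper

## Robot

A 6-joint arm with a two-finger parallel gripper is mounted at the origin on the work surface. World frame = base frame: x ahead of the robot, y to its left, z up, the work surface at z = 0. Lengths are in mm, angles in rad, forces in N, time in s.
With the tool pointing down it reaches from about 300 to 775 mm from the base axis. Payload 14.6 kg.
Tool frame: the origin (TCP) lies on the centre line of the jaws, within the pads' length; the fingertips stand 19 mm ahead of it and the grasp point (between the pads) is the TCP (bot.tip_reach is the distance from the TCP to the fingertips, in mm); z points along the fingers, y is the line along which they close (so a half turn about z gives the same grasp; the last joint's range is limited). The gripper opens to 85 mm and grips with 20 to 120 N. Pads are 22 mm wide; open, the fingers measure 114 mm over their backs; the gripper's body (76 mm by 85 mm) begins 54 mm behind the grasp point. The pads swing forward as they close: fully open they stand 13 mm farther back than shut.
Start: joints at [1.161, 0.3, 1.521, -0, 1.321, -0.067], TCP at [184.866, 517.99, 224.981] pointing down, gripper open.
Joint ranges: [-3.03, 3.03], [-0.79, 2.21], [0.23, 2.52], [-1.04, 4.18], [0, 3.07], [-2.55, 2.55]. Speed limits (rad/s): [2.22, 2.22, 2.57, 3.14, 3.14, 3.14].

## Interface

Orientations are given as a unit quaternion [w, x, y, z].
In Python, from rig import bot gives the robot as it stands. Calls block until the motion is done:
- bot.move_to(position, orientation): joint-space move of the TCP to a pose.
- bot.servo_line(position, attitude=None, speed=150, until_force=None): straight line of the TCP; attitude=None keeps the orientation; speed is the mean speed in mm/s. With until_force (N) it stops when the force on the tool has changed by that much, and returns True; else False.
- bot.move_joints(angles): joint-space move.
- bot.move_gripper(opening, grip_force=None): finger opening in mm; grip_force is the grip in N (None keeps the last); returns when the fingers have stopped.
- bot.dwell(seconds).
- bot.ik(position, orientation): joint angles nearest the present ones, or None.
- bot.read_state(): the state.
- bot.read_camera(name): name is "scene" or "top"; returns a dict with "image" (480x640x3 uint8, blue, green, red), "depth" (480x640 float32, mm along the optical axis (not along the pixel's ray), 0 where there is no reading), "fovy" (degrees; the focal length in pixels is half the picture's height over the tangent of half this angle, whatever the lens; pixels are square), "cx", "cy" (the principal point, pixels), "eye" and "attitude" of the camera in the world. Camera axes: x right, y down, z forward; pixel columns grow to the right and rows downward; lengths in mm; the calibration is good to about 2 mm. A picture is of the moment at which its call begins.
A pose or a line that the arm cannot do raises bot.MotionError and nothing moves.
- bot.finish_job(): hands the job in; it is judged then, once.
The state is a dict: "clock": time; "joint_positions": joint angles; "qvel": joint speeds; "effort": joint torques, N m; "ee_pos": TCP position; "tool_rot": TCP orientation; "ft_force": force on the tool from outside, world axes, zero at the start; "moment": the same for the moment, N m; "grip_width": finger opening in mm; "grip_force": force on a finger pad.
Only numpy, scipy, OpenCV 4.12 (cv2) and the standard library are available. Lean on these libraries where they do the work, as an engineer would, in place of code of your own. Each camera call takes 0.05 s, during which the arm holds its last target. There are 200 camera calls.

## Task

Three copper electrode blocks stand on the lab jack: pick out the one sound block (whole square foot, tang on top running the full width), stand it upright on the bed of the bench caliper, square to and between the open jaws, and let go of it. Then push the sliding jaw shut so that it carries the block against the fixed jaw, hold it pressed there firmly but gently (about 10 N) for half a second, and leave the jaw closed on the block. Leave the two damaged blocks and everything else where they are.

Things in the scene. Friction and masses are not known exactly. Their poses are not given: they have to be found in the camera images.
- block_sound: the sound copper block, 0.27 kg: square foot 30 x 30 x 28 mm high, on it a tang 10 mm wide (y), 16 mm high, running the full 30 mm along x; 44 mm tall in all. Origin: centre of the underside, z up. The starts shuffle the three blocks' places on the jack
- block_short: a damaged copper block: same foot, but the tang is broken off to 12 mm long (only at its -x end). Origin: centre of the underside
- block_chipped: a damaged copper block: full tang, but one corner (+x, +y) of the foot is missing, 15 mm along x and 10 mm along y, through its whole height. Origin: centre of the 30 x 30 mm outline's underside
- jack: fixed aluminium lab jack, top plate 110 (x) x 190 (y) mm, its upper face 62 mm above the origin (centre of the underside, on the bench). The blocks stand in a row along its y, about 60 mm apart
- caliper: fixed bench caliper: aluminium bed 230 (x) x 70 (y) x 12 mm thick; origin: centre of its underside. Its x is the measuring axis, pointing from the sliding jaw to the fixed jaw; the bed's upper face is 12 mm above the origin
- anvil: fixed jaw of the caliper, a steel block 20 (x) x 46 (y) x 34 mm high on the bed. Origin: foot of its measuring face (85 mm along caliper x), axes as the caliper; the block's foot ends up on the -x side. The reading counts once it has been pressed steadily with over 6 N; above 35 N the soft copper is marked
- jaw (a joint): opening of the caliper in m: distance between the faces of the sliding jaw and fixed jaw, 0 shut to 0.085; pushing the sliding jaw along caliper +x closes it. Sliding jaw: steel block 18 (x) x 46 (y) x 34 mm high; it slides with about 2 N of drag and stays where it is left
- jaw_push (a point): centre of the sliding jaw's back face, the face to push on, 18 mm above the bed, 18 mm behind its measuring face; the bed behind it is clear
- bed (a point): point on the bed's upper face, 40 mm before the fixed jaw's face, on the centre line: about midway between the open jaws
- beaker: bystander: glass beaker, 68 mm across, 85 mm tall; origin at the underside
- reagent: bystander: amber bottle, 60 mm across, 130 mm tall; origin at the underside
- screwdriver: bystander: screwdriver lying on the bench
There are look-alikes about, which are no part of the job. Leave any blue look-alike of the block_sound alone.

How it is judged (in metres and radians):
On the way, in this order (a step that is already met when the one before it is completed fails the run):
1. the sound block stands upright on the bed between the jaws, let go, with the jaws still at least 45 mm open (y of block_sound in the frame of caliper between -0.018 and 0.018 m and z of block_sound in the frame of caliper between 0.009 and 0.016 m and angle between block_sound's own z axis and vertical below 0.08 rad and contact force between the fingers and block_sound below 0.2 N and x of block_sound in the frame of anvil between -0.06 and -0.014 m and value of joint jaw above 0.045 m and linear speed of block_sound below 0.02 m/s), for 0.2 s.
2. the jaw is closed on the block and presses it against the fixed jaw with more than 6 N, the fingers not touching the block (y of block_sound in the frame of caliper between -0.018 and 0.018 m and z of block_sound in the frame of caliper between 0.009 and 0.016 m and angle between block_sound's own z axis and vertical below 0.08 rad and contact force between the fingers and block_sound below 0.2 N and value of joint jaw between 0.0282 and 0.0322 m and x of block_sound in the frame of anvil between -0.0175 and -0.0135 m and contact force between block_sound and anvil above 6 N), for 0.25 s.
At the end, for the whole second after the job is handed in: the sound block stands upright (within 0.08 rad) on the bed, within 18 mm of its centre line, against the fixed jaw; the caliper reads 28.2 to 32.2 mm (closed on the 30 mm foot); all is at rest; the damaged blocks are within 10 mm, the bystanders within 30 mm of where they began (y of block_sound in the frame of caliper between -0.018 and 0.018 m and z of block_sound in the frame of caliper between 0.009 and 0.016 m and angle between block_sound's own z axis and vertical below 0.08 rad and value of joint jaw between 0.0282 and 0.0322 m and x of block_sound in the frame of anvil between -0.0175 and -0.0135 m and contact force between the fingers and block_sound below 0.2 N and linear speed of block_sound below 0.01 m/s and distance of each of block_short, block_chipped from where it was at the start of the episode below 0.01 m and distance of each of beaker, reagent, screwdriver from where it was at the start of the episode below 0.03 m); the robot touches nothing.
It fails at once if the block is pressed on the fixed jaw with more than 35 N (contact force between block_sound and anvil above 35 N).
It fails at once if a damaged block is moved more than 10 mm (distance of any of block_short, block_chipped from where it was at the start of the episode above 0.01 m).
It fails at once if a bystander is moved more than 30 mm (distance of any of beaker, reagent, screwdriver from where it was at the start of the episode above 0.03 m).
It also fails if it takes over 58 s, if anything falls off the work surface, if the arm or the gripper's body presses on something with over 40 N, if the wrist force passes 120 N, or if a joint passes its speed limit or range.

## Working session

There is one attempt and no reset: what is moved stays moved. The work goes in short steps, each a Python script; the robot and the scene stay as the last script left them, time stands still between calls to the robot, and variables do not carry over. Pictures are saved under pics/ and viewed, at most 10 in all, crops included, and the job is handed in when it is done.

```bash
mkdir -p pics
cat > h.py <<'E'
import numpy as np, cv2
from scipy.spatial.transform import Rotation as R
from rig import bot
def rot(q): return R.from_quat([q[1],q[2],q[3],q[0]])
def cloud(c):
    h,w=c["depth"].shape; f=h/2/np.tan(np.radians(c["fovy"])/2)
    u,v=np.meshgrid(np.arange(w),np.arange(h)); d=c["depth"]
    p=np.stack([(u-c["cx"])*d/f,(v-c["cy"])*d/f,d],-1)
    P=p@rot(c["attitude"]).as_matrix().T+np.array(c["eye"]); P[d<=0]=np.nan
    return P
def down(yaw): # tool z down, tool y (closing) at angle yaw from world y
    q=(R.from_euler('z',yaw)*R.from_euler('x',np.pi)).as_quat(); return [q[3],q[0],q[1],q[2]]
E
python3 - <<'E'
from h import *
import pickle
s=bot.read_state(); print(s["tool_rot"],s["ee_pos"],s["clock"],s["ft_force"])
for n in("top","scene"):
    c=bot.read_camera(n); pickle.dump(c,open(n+".pkl","wb")); cv2.imwrite(f"pics/{n}0.png",c["image"]); print(n,c["eye"],c["attitude"],c["fovy"],c["cx"],c["cy"])
E
```

```text
[-1.31999734e-04  1.70558990e-01  9.85347293e-01 -5.70572962e-04] [184.78047528 517.77657685 224.41274732] 0.0 [ 0.29711663 -0.4220541  -0.1475499 ]
top [373.50872342  99.18050149 933.20753295] [ 0.06788084 -0.64748421  0.75477186 -0.08047253] 49.97010175662933 314.48899622404514 240.80209544737545
scene [1016.89354151  597.99106464  488.88073349] [-0.17904399  0.30306617  0.81586693 -0.45875407] 54.591486247501315 325.73393649326687 245.78402158007663
```

View pics/top0.png

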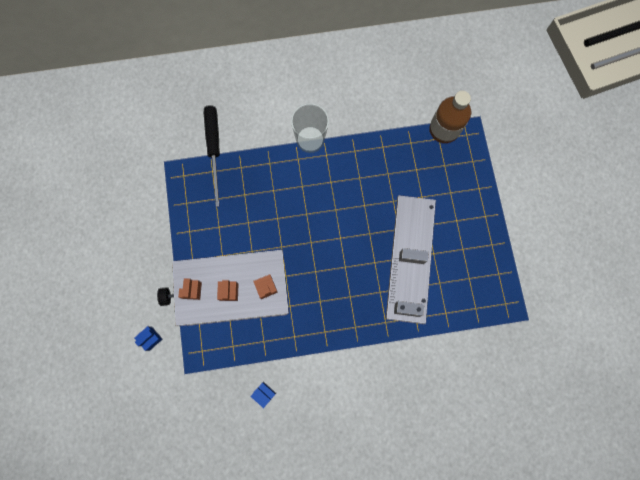

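View pics/scene0.png

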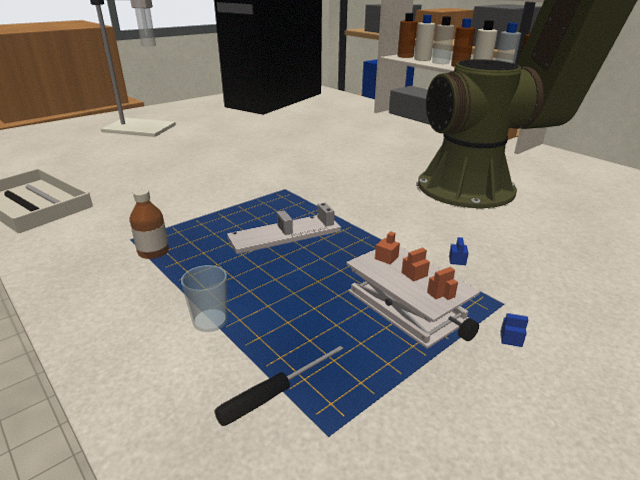

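The top view shows copper blocks on the jack at (190,289), (228,290) and (265,287). The caliper is at (412,260), with its two jaws at (414,256) and (409,308). There are blue look-alikes at (147,338) and (263,394). I'll enlarge the blocks and the caliper.

Run:
```python
from h import *
a=cv2.imread("pics/top0.png");b=cv2.imread("pics/scene0.png")
r=lambda im,x,y,w,h,W,H:cv2.resize(im[y:y+h,x:x+w],(W,H),interpolation=cv2.INTER_CUBIC)
cv2.imwrite("pics/crop1.png",np.vstack([r(a,170,265,120,45,800,300),r(b,360,225,110,41*2-0,400*1,298) if 0 else r(b,360,228,112,42*2,400,300)@np.eye(3) if 0 else np.hstack([r(b,365,228,100,75,400,300),r(a,380,190,100*2//3*1+0,140,143,300),np.zeros((300,257,3),np.uint8)])]))
cv2.imwrite("pics/crop2.png",r(a,370,190,80,140,340,595))
```

```text
(no output)
```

View pics/crop1.png

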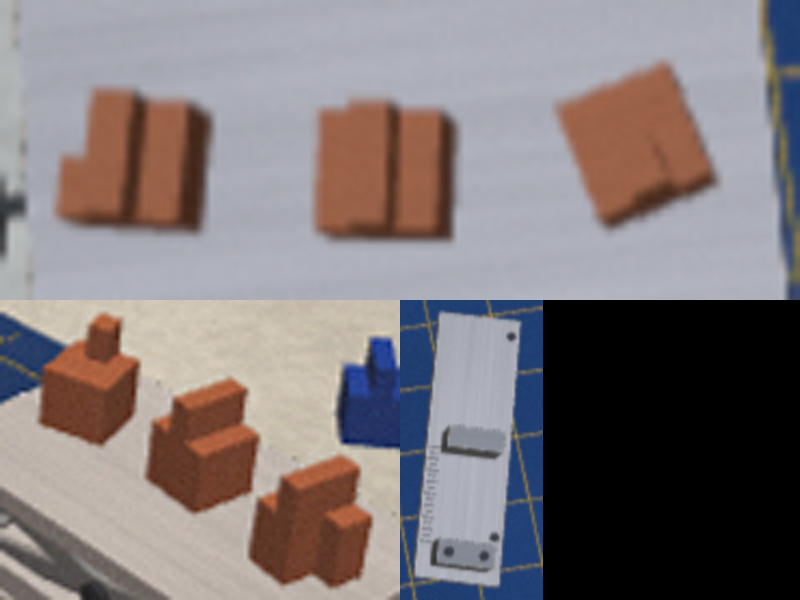

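View pics/crop2.png

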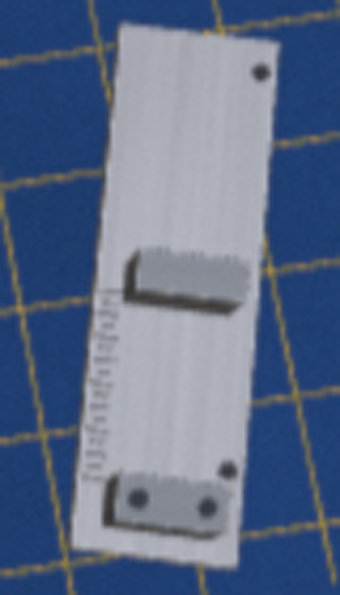

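Three candidates in the top view: (190,289) has a corner missing from its foot, (265,287) has only a short tang stub, and (228,290) has a whole foot and a full-width tang. The crop confirms (228,290) is the sound block. The fixed jaw, with the screws, is at (409,308), and the sliding jaw is at (414,256). Next I'll measure both from depth.

```bash
cat > meas.py <<'E'
from h import *
import pickle
c=pickle.load(open("top.pkl","rb")); P=cloud(c)
def rect(box,lo,hi,name):
    x0,y0,x1,y1=box; Q=P[y0:y1,x0:x1].reshape(-1,3); Q=Q[(Q[:,2]>lo)&(Q[:,2]<hi)]
    # keep largest component implicitly by box
    (cx,cy),(w,h),a=cv2.minAreaRect(Q[:,:2].astype(np.float32))
    print(name,len(Q),"c",np.round([cx,cy],1),"wh",np.round([w,h],1),"ang",round(a,2),"medz",np.round(np.median(Q[:,2]),1)); return Q
rect((212,270,244,308),98,120,"tang")
rect((212,270,244,308),80,98,"foot")
rect((212,270,244,308),80,120,"all")
rect((175,270,206,308),80,120,"chip"); rect((250,270,280,308),80,120,"short")
rect((170,240,295,330),55,70,"jack")
rect((380,190,445,330),6,60,"bed")
rect((395,240,440,270),35,60,"slide")
rect((385,290,440,325),35,60,"anvil")
# scene cam check
c2=pickle.load(open("scene.pkl","rb")); P=cloud(c2)
rect((400,240,432,282),98,120,"tang_s"); rect((400,240,432,282),85,120,"all_s")
rect((225,200,345,255),35,60,"jaws_s");rect((225,200,345,255),6,18,"bed_s")
E
python3 meas.py
```

```text
tang 130 c [492.1 225.3] wh [10.3 29.4] ang 82.01 medz 105.5
foot 237 c [492.6 225.9] wh [30.3 29.9] ang 81.3 medz 89.6
all 367 c [492.4 225.8] wh [30.5 29.9] ang 81.96 medz 91.1
chip 343 c [504.8 287.7] wh [31.2 29.9] ang 78.43 medz 91.9
short 350 c [490.6 162.8] wh [30.7 29.9] ang 14.3 medz 90.3
jack 6091 c [501.5 224.5] wh [190.6 110.6] ang 87.46 medz 62.0
bed 4841 c [512.5 -99.1] wh [ 92.1 233.5] ang 70.66 medz 12.5
slide 300 c [ 510.6 -101.3] wh [46.3 18.9] ang 74.31 medz 45.6
anvil 339 c [420.  -75.5] wh [46.8 20.1] ang 74.2 medz 46.0
tang_s 147 c [494.3 227.4] wh [12.2 31.4] ang 82.69 medz 105.5
all_s 389 c [497.2 245.2] wh [69.3 32.9] ang 80.0 medz 93.2
jaws_s 336 c [467.1 -86.7] wh [ 49.9 114.7] ang 73.9 medz 45.6
bed_s 1805 c [ 512.3 -100. ] wh [ 76.9 231.8] ang 73.01 medz 12.5
```

```bash
cat >> h.py <<'E'
D=np.array([np.cos(np.radians(164.2)),np.sin(np.radians(164.2)),0]) # caliper x
FACE=np.array([420,-75.5,0])-10*D
PICK=np.array([492.5,225.8,0]); QP=down(np.radians(172)); QC=down(np.radians(164.2))
Z=lambda p,z:[p[0],p[1],z]
def st(t=""):
    s=bot.read_state(); print(t,round(s["clock"],2),np.round(s["ee_pos"],1),"f",np.round(s["ft_force"],1),"w",round(s["grip_width"],1),"g",np.round(s["grip_force"],1)); return s
E
python3 - <<'E'
from h import *
print(bot.tip_reach, bot.ik(Z(PICK,88),QP), bot.ik(Z(FACE-37*D,40),QC), bot.ik(Z(FACE-120*D,36),QC))
bot.move_gripper(46,30)
bot.move_to(Z(PICK,180),QP); st("above")
print(bot.servo_line(Z(PICK,87),speed=80,until_force=8)); st("down")
bot.move_gripper(20,30); st("grip")
bot.servo_line(Z(PICK,180),speed=100); bot.dwell(.2); st("lift")
c=bot.read_camera("scene"); cv2.imwrite("pics/lift.png",cv2.resize(c["image"][120:360,320:640],(640,480)))
E
```

```text
19.0 [ 0.36227643  0.43539027  1.67973582  0.          1.02646656 -1.06889356] [-0.26493306  0.38615908  1.89575831  0.          0.85967526 -1.55996736] [-0.26655226  0.54100375  1.66284953  0.          0.93773938 -1.56158657]
above 2.15 [492.2 226.5 180.1] f [0.6 0.  0. ] w 46.2 g 0.0
False
down 3.47 [492.7 225.9  87.5] f [0.1 0.3 0.1] w 46.0 g 0.0
grip 3.83 [492.5 225.8  87.1] f [-0.6 -0.6  0.5] w 19.8 g 0.0
lift 5.12 [492.4 225.7 179.5] f [ 1.1 -0.3  0.3] w 20.2 g 0.0
```

View pics/lift.png

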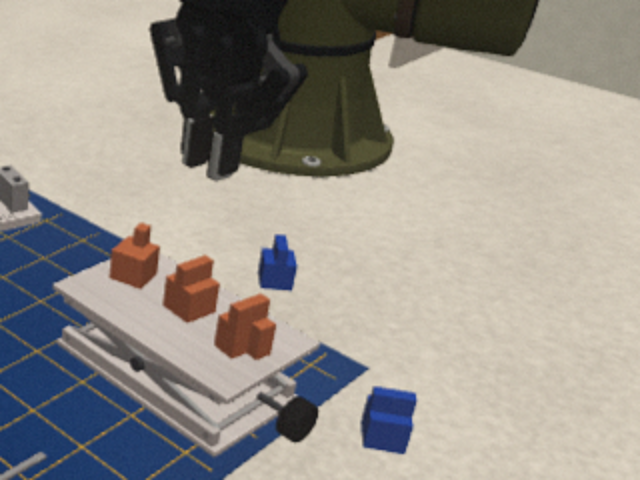

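The fingers closed to 20 mm without touching the foot. The sound block is still standing in its place at crop (190,290), undisturbed. I'll measure where the fingertips really are.

Run:
```python
from h import *
def tips():
    c=bot.read_camera("scene"); P=cloud(c); Q=P.reshape(-1,3)
    s=st()
    e=np.array(s["ee_pos"])
    M=Q[(np.abs(Q[:,0]-e[0])<90)&(np.abs(Q[:,1]-e[1])<90)&(Q[:,2]>118)]
    print(len(M),"zmin",np.nanmin(M[:,2]))
    for lo in range(int(np.nanmin(M[:,2])),200,8):
        L=M[(M[:,2]>=lo)&(M[:,2]<lo+8)]
        if len(L): print(lo,len(L),np.round(L.min(0),1),np.round(L.max(0),1))
    return c
c=tips()
bot.move_gripper(46,30); c=tips()
```

```text
5.22 [492.4 225.8 179.7] f [ 0.2  0.5 -0.7] w 20.0 g 0.0
14196 zmin 186.13991530868554
186 90 [480.1 209.1 186.1] [506.9 247.5 193.9]
194 150 [480.3 201.5 194. ] [507.1 250.3 202. ]
 5.63 [492.5 225.8 180. ] f [-0.4 -1.2  0. ] w 46.0 g 0.0
14352 zmin 188.89520965266559
188 77 [478.9 194.3 188.9] [508.8 260.5 196. ]
196 147 [479.1 190.1 196. ] [509.2 263.3 204. ]
```

The camera puts the fingertips about 26 mm higher than the stated geometry: the tip is at TCP+9 mm at 46 mm opening, not TCP−19. So the fingers closed above the foot, around the tang. I'll correct the grasp height by what I measured and use a force guard on the way down.

Run:
```python
from h import *
print(bot.servo_line(Z(PICK,90),speed=100,until_force=8))
print(bot.servo_line(Z(PICK,60),speed=40,until_force=6)); st("down")
bot.move_gripper(24,30); s=st("grip")
if s["grip_width"]>27:
    bot.servo_line(Z(PICK,75),speed=40); bot.servo_line(Z(PICK,160),speed=120); bot.dwell(.2); st("lift")
import pickle
c=bot.read_camera("scene"); pickle.dump(c,open("lift.pkl","wb")); cv2.imwrite("pics/lift2.png",cv2.resize(c["image"][120:360,320:640],(640,480)))
P=cloud(c).reshape(-1,3); I=c["image"].reshape(-1,3).astype(int)
m=(I[:,2]>I[:,0]*1.8)&(I[:,2]>90)&(np.abs(P[:,0]-492)<40)&(np.abs(P[:,1]-226)<40)&(P[:,2]>108)
print(m.sum(),np.nanmin(P[m],0),np.nanmax(P[m],0)) if m.any() else None
```

```text
False
False
down 7.58 [492.6 225.9  60.2] f [0.3 0.9 0.3] w 46.0 g 0.0
grip 7.87 [492.7 225.9  60.4] f [-0.4  0.3  4. ] w 29.5 g 30.6
lift 9.45 [492.3 225.7 159.3] f [-0.6  0.2 -2.4] w 29.6 g 29.9
468 [484.8417784  209.02917464 161.95695676] [511.16606886 240.3176164  206.50442183]
```

View pics/lift2.png

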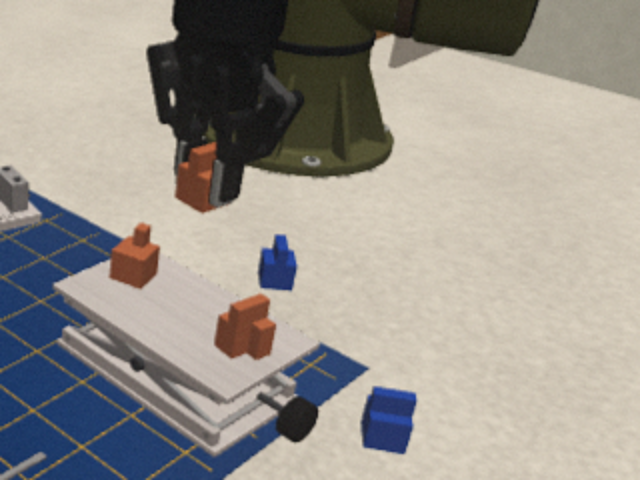

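The picture shows the sound block upright in the gripper at crop (205,178), with both damaged blocks undisturbed at (135,258) and (246,328). Next I place it between the jaws.

Run:
```python
from h import *
T=FACE-38*D; print(T)
bot.move_to(Z(T,140),QC); st("above")
bot.servo_line(Z(T,60),speed=120)
print(bot.servo_line(Z(T,16),speed=60,until_force=8)); bot.dwell(.15)
print(bot.servo_line(Z(T,8.5),speed=12,until_force=2.5)); s=st("contact")
bot.move_gripper(42); st("open"); bot.dwell(.1)
bot.servo_line(Z(T,50),speed=60); bot.servo_line(Z(T,110),speed=150); bot.move_to(Z(FACE-135*D,110),QC); st("up")
import pickle
c=bot.read_camera("top"); pickle.dump(c,open("top.pkl","wb"))
P=cloud(c)
def rect(box,lo,hi,n):
    x0,y0,x1,y1=box; Q=P[y0:y1,x0:x1].reshape(-1,3); Q=Q[(Q[:,2]>lo)&(Q[:,2]<hi)]
    if len(Q)>5: print(n,len(Q),[np.round(v,1) for v in cv2.minAreaRect(Q[:,:2].astype(np.float32))],np.median(Q[:,2]))
I=c["image"].astype(int); P[(I[...,2]<I[...,0]*1.5)]=np.nan
rect((380,190,445,330),34,64,"block"); rect((380,190,445,330),50,64,"tang")
cv2.imwrite("pics/placed.png",cv2.resize(c["image"][180:340,360:480],(450,600)))
```

```text
[466.18646369 -88.56945186   0.        ]
above 10.7 [466.5 -87.9 140.1] f [-1.1  1.5 -2.3] w 29.6 g 29.9
False
True
contact 13.05 [466.2 -88.5  10.4] f [-2.  -0.8  8.1] w 29.6 g 31.1
open 13.33 [465.7 -88.4   9.8] f [-0.3 -0.1 -0.6] w 42.0 g 0.0
up 15.28 [ 559.  -114.8  107.9] f [ 0.  -0.8 -0.9] w 42.1 g 0.0
block 298 [array([465.3, -88.5]), array([30. , 28.4]), np.float64(74.8)] 41.81400556619394
tang 110 [array([465.3, -88.6]), array([10.4, 28.2]), np.float64(74.1)] 55.696707983379895
```

View pics/placed.png

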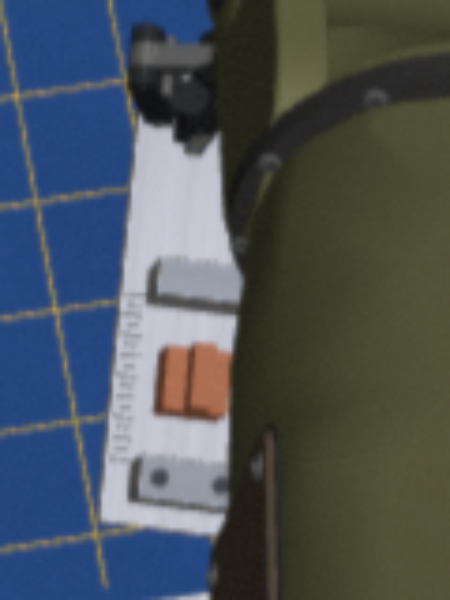

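The block stands square between the jaws, at about (192,380) in the crop. Its centre is 39 mm before the fixed jaw's face and on the centre line. Now I push the jaw.

```bash
cat >> h.py <<'E'
def fD(n=12):
    F=[]
    for _ in range(n): F.append(np.dot(bot.read_state()["ft_force"],D)); bot.dwell(.01)
    return float(np.mean(F))
ZP=16
at=lambda x:Z(FACE+x*D,ZP)
E
python3 - <<'E'
from h import *
bot.move_gripper(0)
bot.servo_line(Z(FACE-135*D,40),speed=100)
print(bot.servo_line(at(-135),speed=40,until_force=6)); st("low"); b=fD(); print("base",b)
bot.servo_line(at(-112),speed=40,until_force=8); print(fD()-b)
x=-112
for x,v in((-98,15),(-80,20),(-66,15)):
    h=bot.servo_line(at(x),speed=v,until_force=6); s=st(str(x)); print(h,"f",fD(6)-b,"x",np.dot(np.array(s["ee_pos"])-FACE,D))
    if h: break
open("base","w").write(str(b))
E
```

```text
False
low 17.4 [ 559.6 -115.    16.1] f [ 0.8  0.1 -0.2] w 0.3 g 0.0
base -0.029405950020971006
0.08643594344120241
-98 19.41 [ 523.9 -104.9   16. ] f [-0.7  0.3  1.2] w 0.3 g 0.1
False f 0.17900668996295768 x -97.94136987101069
-80 20.51 [ 506.5 -100.    16. ] f [1.3 0.  0.5] w -0.3 g 0.4
False f -0.9694951397794607 x -79.89198036992715
-66 21.64 [493.  -96.1  16. ] f [1.1 0.1 0.4] w 0.3 g 0.5
False f -0.9208251588452788 x -65.85989280924682
```

Run:
```python
from h import *
b=float(open("base").read()); X=lambda:np.dot(np.array(bot.read_state()["ee_pos"])-FACE,D)
h=bot.servo_line(at(-48),speed=6,until_force=5); x=X(); f=fD()-b; print(h,x,f,st()["clock"])
t=x
for i in range(40):
    if f<-11.3: break
    t+=0.15 if f<-5 else 0.3
    if t>-46: break
    bot.servo_line(at(t),speed=6); f=fD(8)-b; print(round(t,2),round(X(),2),round(f,1))
st()
```

```text
23.17 [487.  -94.4  15.8] f [ 1.5 -0.   0.8] w -0.2 g 0.6
True -59.57210584557539 -1.3008417068669722 23.1667
-59.27 -59.57 -5.3
-59.12 -59.56 -6.4
-58.97 -59.55 -7.7
-58.82 -59.55 -8.8
-58.67 -59.56 -10.0
-58.52 -59.55 -10.7
-58.37 -59.57 -12.3
 25.38 [486.9 -94.5  16.1] f [11.7 -2.4 -8.9] w 0.0 g 6.1
```

The jaw stops dead at the expected position with 12.3 N on the tool, of which about 10 N reaches the block after drag. I'll hold it there, retreat and check.

Run:
```python
from h import *
b=float(open("base").read())
bot.dwell(.7); print("hold f",fD(8)-b); st()
bot.servo_line(at(-64),speed=15); bot.servo_line(at(-100),speed=60); bot.servo_line(Z(FACE-100*D,140),speed=120)
bot.move_to([185,518,225],[0,.17056,.98535,0]); st("home")
c=bot.read_camera("top"); P=cloud(c); I=c["image"].astype(int); cop=I[...,2]>I[...,0]*1.5
def rect(box,lo,hi,n,m):
    x0,y0,x1,y1=box; k=m[y0:y1,x0:x1]; Q=P[y0:y1,x0:x1][k]; Q=Q[(Q[:,2]>lo)&(Q[:,2]<hi)]
    (cx,cy),wh,a=cv2.minAreaRect(Q[:,:2].astype(np.float32)); print(n,len(Q),np.round([cx,cy],1),np.round(wh,1),round(a,1),"caliper x from face",round(np.dot([cx-FACE[0],cy-FACE[1]],D[:2]),1))
B=(380,190,445,330)
rect(B,34,64,"block",cop); rect(B,50,64,"tang",cop)
rect((175,270,206,308),80,120,"chip",cop); rect((250,270,280,308),80,120,"short",cop)
rect((395,240,440,295),35,50,"slide",~cop)
cv2.imwrite("pics/final.png",cv2.resize(c["image"][90:340,140:480],(800,588)))
```

```text
hold f -12.132420414649097
 26.15 [486.9 -94.5  16.1] f [12.7 -3.7 -8.5] w 0.3 g 6.1
home 31.14 [185.6 517.7 224.9] f [0.3 0.1 0.5] w 0.1 g 0.0
block 293 [443.8 -82.2] [30.1 29.2] 72.4 caliper x from face -14.7
tang 109 [443.5 -82. ] [10.9 28.5] 73.5 caliper x from face -14.4
chip 316 [504.1 287.4] [30.1 28.7] 78.2 caliper x from face 27.9
short 323 [489.9 162.8] [29.6 29.2] 14.4 caliper x from face 7.7
slide 290 [465.  -88.1] [46.3 22.8] 74.1 caliper x from face -36.7
```

View pics/final.png

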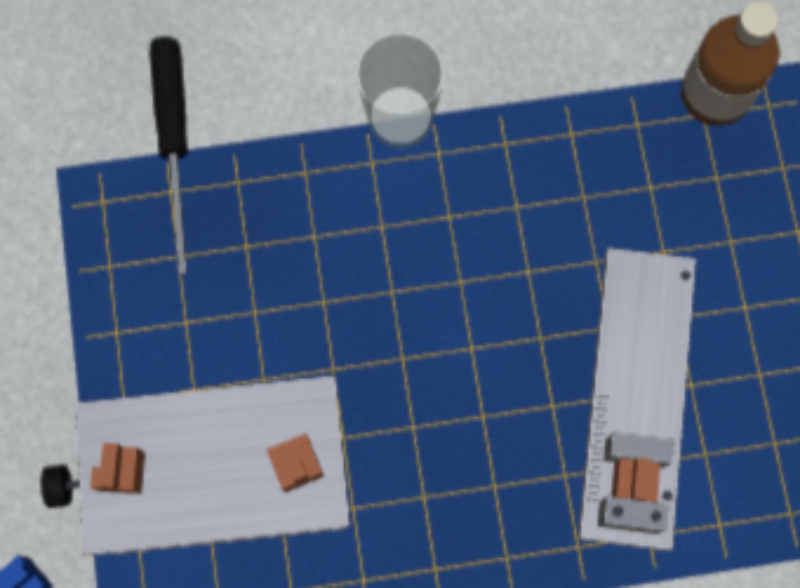

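The picture shows the jaw closed on the block between the fixed and sliding jaws, around (637,480). The block is upright, and everything else is where it was.

```bash
python3 -c "
from rig import bot
print(bot.finish_job())"
```

```text
the job is handed in; nothing more can be done
None
```

I handed the job in, with no verdict returned: the sound block was pressed against the fixed jaw at about 10 N (12 N on the tool less drag) for over 0.5 s and the jaw left closed on it at about 30 mm, nothing else having visibly moved; the first grasp closed above the foot because the fingertips sit about 26 mm farther back than stated, so I corrected the height from the camera.

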